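Fetch the domino case from behind the things on the games tray

TASK

Please get out the domino case that lies at the back of the games tray: first clear the doll, the dice cup and the tea tin from in front of it and stand all three upright on the cork mat, then lay the case, lid up, in the middle of the grey play mat with its long side along the mat's long side. After that put the doll, the cup and the tin back upright in the tray, each on the very spot where it stood at the start, and leave the drinking cup, the peg box and the ring box alone.

Things in the scene. Friction and masses are not known exactly. Their poses are not given: they have to be found in the camera images.
- tray: Low brown wooden games tray, fixed, 180 (x) by 264 (y) mm; floor 6 mm thick; rim 8 mm thick all round, its top 24 mm above the table. Origin: centre of the underside, on the table; y along its long side; -x is its front, towards the robot. Doll, cup and tin stand in a row along y, centres 37 mm in front of the origin, 76 mm apart, in any order; the case lies behind them.
- doll: Plain wooden skittle-shaped doll with a dark cap of hair: straight round body 42 mm in diameter and 50 mm tall with two thin dark bands, then a ball head 33 mm in diameter; 82 mm tall in all, about 70 g. Origin: centre of its underside, z up. Its body is gripped from above at about 42 mm above its foot, fingers in the gaps to its neighbours.
- dice_cup: Open round dice cup of dark wood, straight-sided, 42 mm outside diameter, 66 mm tall, wall 4 mm, about 80 g; stands mouth up. Origin: centre of its underside, z up.
- tea_tin: Closed round metal tea tin, 42 mm in diameter, 60 mm tall, with a small dark button 3 mm high on the lid, about 110 g. Origin: centre of its underside, z up.
- case: Closed domino case: light wooden block 44 (x) by 140 (y) by 38 (z) mm, about 240 g, lid up (dark lid strip with domino pips). Origin: centre of its underside; y runs along its length. Its front face is only about 5 to 15 mm behind the things in front of it; behind it about 40 mm are free to the tray's rim.
- cork_mat: Fixed cork mat, the side area: 240 (x) by 110 (y) mm, 3 mm thick. Origin: centre of its underside, on the table; x along its length.
- play_mat: Fixed grey fabric-covered play mat: 200 (x) by 120 (y) mm, 3 mm thick. Origin: centre of its underside, on the table; x along its length. The case belongs in its middle, the case's y axis along the mat's x axis (either way round).
- cup: Bystander: cream plastic drinking cup, 76 mm across the mouth, 85 mm tall. Origin: centre of its underside. To be left alone.
- peg_box: Bystander: black open box 160 by 160 by 40 mm holding a wooden board with twelve upright pegs, tops 62 mm above the table. Origin: centre of its underside. To be left alone.
- ring_box: Bystander: black open box 100 (x) by 170 (y) by 50 mm with dark wooden rings lying in it. Origin: centre of its underside. To be left alone.

How it is judged:
On the way, in this order (a step that is already met when the one before it is completed fails the run):
1. the doll, the dice cup and the tea tin all stand upright on the cork mat (x of doll in the frame of cork_mat between -0.12 and 0.12 m and y of doll in the frame of cork_mat between -0.055 and 0.055 m and z of doll in the frame of cork_mat between -0.003 and 0.007 m and angle between each of doll, dice_cup, tea_tin's own z axis and vertical below 0.12 rad and linear speed of each of doll, dice_cup, tea_tin below 0.02 m/s and angular speed of each of doll, dice_cup, tea_tin below 0.3 rad/s and x of dice_cup in the frame of cork_mat between -0.12 and 0.12 m and y of dice_cup in the frame of cork_mat between -0.055 and 0.055 m and z of dice_cup in the frame of cork_mat between -0.003 and 0.007 m and x of tea_tin in the frame of cork_mat between -0.12 and 0.12 m and y of tea_tin in the frame of cork_mat between -0.055 and 0.055 m and z of tea_tin in the frame of cork_mat between -0.003 and 0.007 m), for 0.2 s.
2. the case lies centred and straight on the play mat while the three still stand on the cork mat (all of step 1 and z of case in the frame of play_mat between -0.001 and 0.008 m and horizontal distance between case and play_mat below 0.015 m and angle between the y axis of case and the x axis of play_mat, either way round below 0.2 rad and angle between case's own z axis and vertical below 0.1 rad and linear speed of case below 0.02 m/s and angular speed of case below 0.3 rad/s), for 0.2 s.
3. the doll, the dice cup and the tea tin stand upright in the tray again, each where it stood at the start (distance of each of doll, dice_cup, tea_tin from where it was at the start of the episode below 0.015 m and angle between each of doll, dice_cup, tea_tin's own z axis and vertical below 0.12 rad and linear speed of each of doll, dice_cup, tea_tin below 0.02 m/s and angular speed of each of doll, dice_cup, tea_tin below 0.3 rad/s), for 0.2 s.
At the end, for the whole second after the job is handed in: The case rests lid up on the play mat, its centre within 15 mm of the mat's centre and its length within 0.2 rad of the mat's length; the doll, the dice cup and the tea tin each stand upright in the tray within 15 mm of where they stood at the start; all are released and at rest (all of step 3 and z of case in the frame of play_mat between -0.001 and 0.008 m and horizontal distance between case and play_mat below 0.015 m and angle between the y axis of case and the x axis of play_mat, either way round below 0.2 rad and angle between case's own z axis and vertical below 0.1 rad and linear speed of case below 0.02 m/s and angular speed of case below 0.3 rad/s); the robot touches nothing.
It fails at once if the doll, dice cup, tea tin or case is tipped over (angle between any of doll, dice_cup, tea_tin, case's own z axis and vertical above 0.7 rad).
It fails at once if the drinking cup, peg box or ring box is moved by more than 20 mm (distance of any of cup, peg_box, ring_box from where it was at the start of the episode above 0.02 m).
It also fails if it takes over 134 s, if anything falls off the work surface, if the arm or the gripper's body presses on something with over 40 N, if the wrist force passes 120 N, or if a joint passes its speed limit or range.

ROBOT

A 6-joint arm with a two-finger parallel gripper is mounted at the origin on the work surface. World frame = base frame: x ahead of the robot, y to its left, z up, the work surface at z = 0. Lengths are in m, angles in rad, forces in N, time in s.
With the tool pointing down it reaches from about 0.3 to 0.775 m from the base axis. Payload 14.6 kg.
Tool frame: the origin (TCP) lies on the centre line of the jaws, within the pads' length; the fingertips stand 19 mm ahead of it and the grasp point (between the pads) is the TCP; y points along the fingers, x is the direction in which the jaws open and shut, and the axes are right-handed (so a half turn about y gives the same grasp; the last joint's range is limited). The gripper opens to 94 mm and grips with 3 to 60 N. Pads are 16 mm wide; open, the fingers measure 119 mm over their backs; the gripper's body (75 mm by 177 mm) begins 78 mm behind the grasp point.
Start: joints at [1.146, 0.3, 1.521, -0, 1.321, -0.067], TCP at [0.193, 0.515, 0.224] pointing down, gripper open.
Joint ranges: [-3.03, 3.03], [-0.79, 2.21], [0.23, 2.52], [-1.04, 4.18], [0, 3.07], [-2.55, 2.55]. Speed limits (rad/s): [2.22, 2.22, 2.57, 3.14, 3.14, 3.14].

INTERFACE

Orientations are given as [roll, pitch, yaw] about the fixed x, y, z axes, in that order (R = Rz(yaw) Ry(pitch) Rx(roll)).
In Python, from station import ctrl, optics gives the robot as it stands.
- The arm moves only by the tool jog_arm, never from a script. Its argument "targets" is a list of rows, each a list of 3 entries, a list of its own where there are three numbers: the finger opening in cm, from 0 to 9.4, then the shift along the tool's x, y, z in cm, then the turn about the tool's y in rad. A call has 1 to 10 rows; each row is the pose to reach, as a shift and turn from the pose commanded when the call began, along the tool's axes at that moment; what a row does not reach only later rows make up. A row lasts 1/10 s, in which the tool goes at most 50 mm and 8.59 degrees, less where a joint would pass 70% of its speed; a pose out of reach is approached as far as the arm can. A call with a gripper value outside its range is refused whole. The fingers move at their own pace and stop on an object; "grip_force" is the grip in N (left out, the last holds). Time passes only in rows, so rows that repeat a pose let the fingers close. It gives the time, the measured TCP pose, the force and the opening at its end, in the units of the state.
- ctrl.get_obs(): the state, without advancing time (a new reading comes with each control period).
- optics.camera(name): name is "side" or "top" or "wrist"; returns a dict with "img" (400x640x3 uint8, red, green, blue), "range_z" (400x640 float32, m along the optical axis (not along the pixel's ray), 0 where there is no reading), "camera_matrix" (3x3 intrinsics, pixels), "k1" (the pictures are not rectified: a ray, as slopes to the right and down, at radius r is drawn at 1 + k1 r^2 times it, then the intrinsics apply), "world_to_cam" (4x4, takes a point from world to camera coordinates); the wrist camera has in their place "mount" (4x4, takes a point from camera to tool coordinates, whose origin is the TCP and whose axes are the tool frame's). Camera axes: x right, y up, looking along -z (the intrinsics and any distortion apply to the point x, -y, -z); pixel columns grow to the right and rows downward; lengths in m; the calibration is good to about 2 mm. A picture is of the moment at which its call begins: read the wrist's pose just before it.
- ctrl.hand_in(): hands the job in, once; it reports no verdict.
The state is a dict: "time_s": time; "qpos": joint angles; "joint_vel": joint speeds; "tau": joint torques, N m; "ee_pos": TCP position; "eef_rot": TCP orientation; "force": force on the tool from outside, world axes, zero at the start; "moment": the same for the moment, N m; "grip_width": finger opening in m.
Only numpy, scipy, OpenCV 4.12 (cv2) and the standard library are available. Lean on these libraries where they do the work, as an engineer would, in place of code of your own. Each camera call takes 0.05 s, during which the arm holds its last target. There are 200 camera calls.

## Working session

There is one attempt and no reset: what is moved stays moved. The work goes in short steps, Python scripts to look and compute and a tool call to move; the robot and the scene stay as the last step left them, time stands still between calls to the robot, and variables do not carry over. Pictures are saved under pics/ and viewed, about 12 in all and at most 16, crops included, and the job is handed in when it is done.

Besides the shell and the picture viewer there is one more tool, called after "Emit:" in YAML: its name, and indented under it one key for each argument. jog_arm: Moves the arm, as the interface text tells. Its arguments: {"type":"object","properties":{"targets":{"type":"array","items":{"type":"array"}},"grip_force":{"type":"number"}},"required":["targets"]}

```bash
mkdir -p pics && ls && cat > h.py <<'E'
import numpy as np,cv2
from station import ctrl,optics
from scipy.spatial.transform import Rotation as R
def cloud(c,T):  # HxWx3 points; T cam->out
    K=c["camera_matrix"];h,w=c["range_z"].shape
    u,v=np.meshgrid(np.arange(w),np.arange(h))
    xd=(u-K[0,2])/K[0,0];yd=(v-K[1,2])/K[1,1];x,y=xd.copy(),yd.copy()
    for _ in range(20):
        f=1+c["k1"]*(x*x+y*y);x,y=xd/f,yd/f
    z=c["range_z"];P=np.stack([x*z,-y*z,-z,np.ones_like(z)],-1)
    return (P@np.array(T).T)[...,:3]
def tcp():
    o=ctrl.get_obs();T=np.eye(4);T[:3,:3]=R.from_euler('xyz',o["eef_rot"]).as_matrix();T[:3,3]=o["ee_pos"];return T
def look(name):
    T0=tcp();c=optics.camera(name)
    T=T0@np.array(c["mount"]) if name=="wrist" else np.linalg.inv(c["world_to_cam"])
    return c["img"],cloud(c,T),c
def save(img,f): cv2.imwrite("pics/"+f,cv2.cvtColor(img,cv2.COLOR_RGB2BGR))
E
python3 - <<'E'
from h import *
print(ctrl.get_obs());print(tcp().round(3))
for n in("top","side"):
    im,P,c=look(n);save(im,n+"0.png");np.savez(n+"0.npz",im=im,P=P)
    print(n,np.linalg.inv(c["world_to_cam"]).round(3),c["k1"],c["camera_matrix"])
E
```

```text
pics
{'time_s': 0.0, 'qpos': array([ 1.14644026e+00,  3.00464715e-01,  1.52156365e+00,  9.12317483e-07,
        1.32070300e+00, -6.66066100e-02]), 'joint_vel': array([ 0.00057307, -0.00127881, -0.00115423,  0.00047329,  0.00132878,
        0.00094411]), 'tau': array([-1.59071191e-03, -5.31804907e+01, -3.52754045e+01,  7.08976854e-02,
        2.42051360e-02, -5.25964424e-05]), 'ee_pos': array([0.19250088, 0.51496119, 0.22389719]), 'eef_rot': array([-1.57071966e+00,  1.13613342e-03,  1.21304669e+00]), 'force': array([-0.06636871, -0.85230236,  0.16660206]), 'moment': array([-0.05978714,  0.00260055,  0.05218928]), 'grip_width': 0.094143231980682}
[[ 0.35  -0.    -0.937  0.193]
 [ 0.937 -0.001  0.35   0.515]
 [-0.001 -1.     0.     0.224]
 [ 0.     0.     0.     1.   ]]
top [[ 0.023  0.992 -0.127  0.443]
 [-1.     0.022 -0.011  0.009]
 [-0.008  0.127  0.992  1.217]
 [ 0.     0.     0.     1.   ]] -0.10125970201938558 [[441.46213657   0.         319.89221064]
 [  0.         441.46213657 197.91233098]
 [  0.           0.           1.        ]]
side [[ 0.92   0.234 -0.314  0.31 ]
 [-0.391  0.562 -0.729 -0.688]
 [ 0.006  0.794  0.608  0.616]
 [ 0.     0.     0.     1.   ]] -0.07463915150244499 [[397.39139266   0.         314.32518458]
 [  0.         397.39139266 205.3812187 ]
 [  0.           0.           1.        ]]
```

View pics/top0.png

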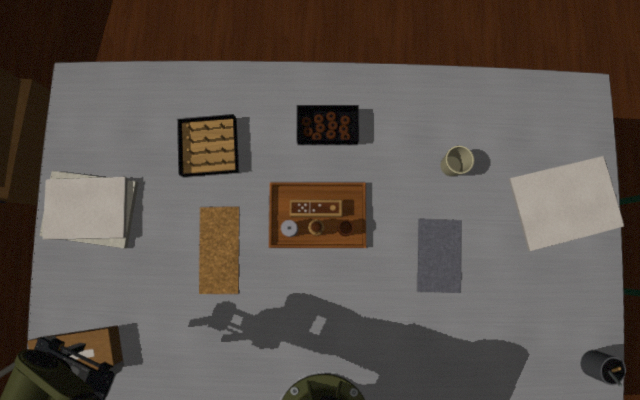

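View pics/side0.png

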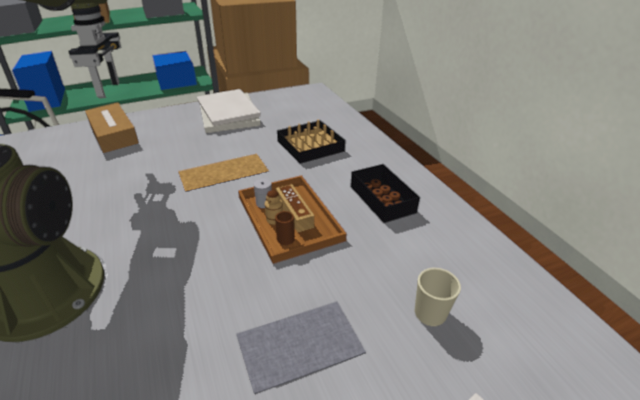

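The top view shows the tin at (289,228), the doll at (316,227) and the dice cup at (345,228). The case is at (315,208), the cork mat at (220,250) and the play mat at (440,255). Next I'll measure them.

```bash
python3 - <<'E'
from h import *
d=np.load("top0.npz");im,P=d["im"],d["P"]
def box(n,u0,v0,u1,v1,mask):
    m=np.zeros(mask.shape,bool);m[v0:v1,u0:u1]=True;m&=mask&(np.abs(P[...,2])<.3)
    p=P[m];
    r=cv2.minAreaRect((p[:,:2]*1000).astype(np.float32));print(n,m.sum(),"rect",np.round(r[0],1),np.round(r[1],1),round(r[2],1),"z",np.percentile(p[:,2],[5,50,95]).round(4))
hsv=cv2.cvtColor(im,cv2.COLOR_RGB2HSV);S=hsv[...,1]
print("rgb grey",im[255,440],im[300,500],im[255,220],S[255,440])
table=im[300,500].astype(int)
box("cork",190,200,250,300,S>90)
box("play",405,208,475,300,(im[...,0]<im[...,2]+5)&(im[...,0]<115))
box("tray",262,175,374,255,(S>90)&(P[...,2]<.035))
box("tin",278,215,303,245,P[...,2]>.058)
box("doll",304,215,332,240,(P[...,2]>.068))
box("cup",334,215,362,240,(P[...,2]>.063))
box("case",280,195,350,222,(P[...,2]>.037)&(P[...,2]<.05))
box("bcup",430,135,490,185,P[...,2]>.075)
print("table z",np.median(P[290:300,490:510,2]))
s=im[170:262,190:480];save(cv2.resize(s,None,fx=2.75,fy=2.75,interpolation=cv2.INTER_CUBIC),"crop.png")
E
```

```text
rgb grey [78 75 81] [117 117 117] [114  83  46] 19
cork 3390 rect [448.2 298.4] [237.4 111.3] 1.8 z [-0.0006  0.0033  0.0072]
play 3420 rect [ 447.9 -319.5] [178.1 233.9] 89.2 z [-0.001   0.0033  0.0073]
tray 4851 rect [550.6  27.3] [177.7 265.4] 1.3 z [0.003  0.0075 0.0255]
tin 210 rect [510.2 103.1] [39.4 42.3] 0.4 z [0.0639 0.0676 0.0714]
doll 129 rect [514.1  30.9] [33.9 28.5] 1.8 z [0.0728 0.0842 0.0893]
cup 74 rect [515.8 -46.8] [39.1 39.2] 0.3 z [0.0691 0.0726 0.0755]
case 886 rect [567.3  24.9] [158.6  57.7] 85.0 z [0.0412 0.045  0.0484]
bcup 189 rect [ 697.7 -343.6] [74.6 74. ] 15.8 z [0.0758 0.0842 0.0883]
table z 0.0006511674224130015
```

```bash
cat >> h.py <<'E'
def go(x,y,z,yaw):
    T=tcp();d=T[:3,:3].T@(np.array([x,y,z])-T[:3,3])*100
    cy=np.arctan2(T[1,0],T[0,0]);t=-(yaw-cy)
    print("shift cm",d.round(2),"turn",round(float((t+np.pi)%(2*np.pi)-np.pi),3))
E
python3 - <<'E'
from h import *
go(.47,.03,.30,1.60)
d=np.load("top0.npz");im,P=d["im"],d["P"]
i=im.astype(int);m=((i[...,2]-i[...,0]>=1)&(i.max(2)<105)).astype(np.uint8);m[:,:405]=0;m[:,475:]=0;m[:205]=0;m[305:]=0
m=cv2.morphologyEx(m,cv2.MORPH_OPEN,np.ones((5,5)))
p=P[m>0];print(m.sum(),cv2.minAreaRect((p[:,:2]*1000).astype(np.float32)))
c=optics.camera("wrist");print(np.round(c["mount"],3),c["camera_matrix"][0,0])
E
```

```text
shift cm [-35.72  -7.57 -42.97] turn -0.387
3082 ((447.58929443359375, -180.24853515625), (377.5224304199219, 198.7658233642578), 89.45562744140625)
[[ 1.    -0.    -0.001  0.   ]
 [-0.001  0.263 -0.965 -0.16 ]
 [ 0.001  0.965  0.263  0.076]
 [ 0.     0.     0.     1.   ]] 337.67605498790346
```

Emit:
jog_arm:
  targets:
    - [9.4, [-36, -7.5, -43], -0.39]
    - [9.4, [-36, -7.5, -43], -0.39]
    - [9.4, [-36, -7.5, -43], -0.39]
    - [9.4, [-36, -7.5, -43], -0.39]
    - [9.4, [-36, -7.5, -43], -0.39]
    - [9.4, [-36, -7.5, -43], -0.39]
    - [9.4, [-36, -7.5, -43], -0.39]
    - [9.4, [-36, -7.5, -43], -0.39]
    - [9.4, [-36, -7.5, -43], -0.39]
    - [9.4, [-36, -7.5, -43], -0.39]

```text
time_s: 1.15
ee_pos: [0.4353, 0.0862, 0.2905]
eef_rot: [-1.571, -0.0, 1.603]
force: [1.0, 1.5, -0.2]
grip_width: 0.0939
```

Emit:
jog_arm:
  targets:
    - [6.4, [0, 0, 0], 0]
    - [6.4, [0, 0, 0], 0]
    - [6.4, [0, 0, 0], 0]

```text
time_s: 1.45
ee_pos: [0.4344, 0.089, 0.2898]
eef_rot: [-1.57, -0.0, 1.604]
force: [0.7, 0.8, -0.1]
grip_width: 0.0739
```

```bash
python3 - <<'E'
from h import *
im,P,c=look("wrist");save(im,"w1.png");np.savez("w1.npz",im=im,P=P)
E
```

```text
(no output)
```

View pics/w1.png

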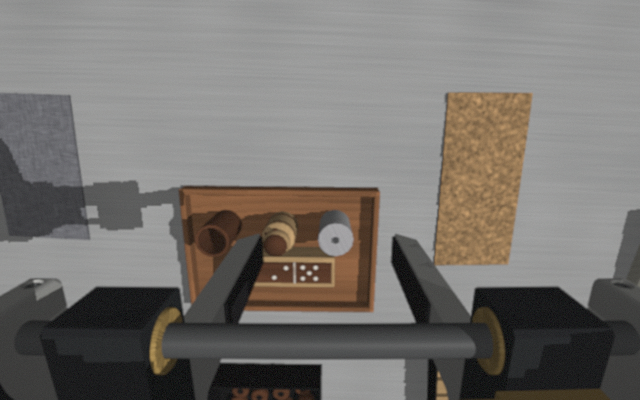

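The wrist view shows the dice cup at (217,235), the doll's head at (276,240), the tin's lid at (336,239) and the case at (300,272). The cork mat is at (485,180).

```bash
python3 - <<'E'
from h import *
d=np.load("w1.npz");im,P=d["im"],d["P"];Z=P[...,2]
print("table",np.median(Z[60:90,200:400]),"rimtop",np.median(Z[190:193,220:360]))
def circ(n,u0,v0,u1,v1,lo,hi):
    m=np.zeros(Z.shape,bool);m[v0:v1,u0:u1]=1;m&=(Z>lo)&(Z<hi);p=P[m][:,:2]*1000
    q,r=cv2.minEnclosingCircle(p.astype(np.float32));print(n,len(p),"circle",np.round(q,1),round(r,1),"mean",p.mean(0).round(1),"z",np.percentile(Z[m],[5,50,95]).round(4))
circ("tin",305,205,362,262,.058,.08)
circ("doll",252,205,303,258,.064,.1)
circ("dollbody",252,205,303,258,.048,.06)
circ("cup",190,205,248,258,.063,.085)
def rect(n,m):
    p=P[m>0];p=p[np.abs(p[:,2])<.06];r=cv2.minAreaRect((p[:,:2]*1000).astype(np.float32));print(n,len(p),np.round(r[0],1),np.round(r[1],1),round(r[2],1),np.median(p[:,2]).round(4))
hsv=cv2.cvtColor(im,cv2.COLOR_RGB2HSV);S=hsv[...,1]
m=np.zeros(Z.shape,np.uint8);m[85:275,425:540]=1
rect("cork",cv2.morphologyEx(m*(S>70),cv2.MORPH_OPEN,np.ones((3,3),np.uint8)))
m[:]=0;m[255:290,262:345]=1;rect("case",m*((Z>.037)&(Z<.056)))
m[:]=0;m[180:315,175:385]=1;rect("tray front",m*((S>70)&(Z<.035)))
d=np.load("top0.npz");im,P=d["im"],d["P"];i=im.astype(int)
m=np.zeros(P.shape[:2],np.uint8);m[205:305,405:475]=1
m=m*(cv2.blur(im,(3,3)).max(2)<97);n,l,st,_=cv2.connectedComponentsWithStats(m);print(st);k=1+np.argmax(st[1:,4])
print(cv2.minAreaRect(np.argwhere(l==k).astype(np.float32)));rect("play(top)",l==k)
E
```

```text
table 0.00022499469311176856 rimtop 0.023796593773040164
tin 958 circle [508.7 101.4] 21.4 mean [507.3 101.5] z [0.0634 0.0671 0.0686]
doll 612 circle [511.4  30.6] 17.2 mean [509.   31.8] z [0.0714 0.0838 0.0877]
dollbody 339 circle [513.   30.2] 21.3 mean [502.7  34.5] z [0.0514 0.0569 0.0592]
cup 498 circle [514.1 -46.3] 21.4 mean [513.2 -46.3] z [0.0642 0.0713 0.0731]
cork 13578 [447.4 298.7] [238.2 110.3] 2.2 0.0033
case 2260 [565.   54.9] [44.8 96.7] 2.2 0.0446
tray front 14546 [548.8  29.2] [179.5 263.2] 1.3 0.0069
[[     0      0    640    400 252839]
 [   417    218     45     75   3161]]
((255.0973358154297, 439.47613525390625), (44.12001037597656, 73.41743469238281), 88.75463104248047)
play(top) 3150 [ 447.  -310.8] [124.6 199.5] 88.9 0.0035
```

```bash
python3 -c "
from h import *
print(tcp()[:3,3]);go(.510,.1025,.14,1.604)"
```

```text
[0.43433319 0.08925312 0.28996404]
shift cm [ 1.07 14.99 -7.61] turn 0.001
```

Emit:
jog_arm:
  targets:
    - [6.4, [1.1, 5, -3], 0]
    - [6.4, [1.1, 10, -7.6], 0]
    - [6.4, [1.1, 15, -7.6], 0]
    - [6.4, [1.1, 15, -7.6], 0]
    - [6.4, [1.1, 15, -7.6], 0]
    - [6.4, [1.1, 15, -7.6], 0]
    - [6.4, [1.1, 15, -7.6], 0]
    - [6.4, [1.1, 15, -7.6], 0]
  grip_force: 20

```text
time_s: 2.3
ee_pos: [0.5108, 0.102, 0.1418]
eef_rot: [-1.574, -0.0, 1.603]
force: [0.4, 0.1, 0.1]
grip_width: 0.0637
```

Emit:
jog_arm:
  targets:
    - [6.4, [0, 3, 0], 0]
    - [6.4, [0, 6, 0], 0]
    - [6.4, [0, 8, 0], 0]
    - [6.4, [0, 9.5, 0], 0]
    - [6.4, [0, 9.5, 0], 0]
    - [6.4, [0, 9.5, 0], 0]
    - [3.0, [0, 9.5, 0], 0]
    - [3.0, [0, 9.5, 0], 0]
    - [3.0, [0, 9.5, 0], 0]
    - [3.0, [0, 9.5, 0], 0]

```text
time_s: 3.3
ee_pos: [0.5107, 0.1017, 0.0457]
eef_rot: [-1.572, -0.0, 1.603]
force: [-0.6, 0.8, 5.1]
grip_width: 0.0415
```

Emit:
jog_arm:
  targets:
    - [3.0, [0, 0, 0], 0]
    - [3.0, [0, 0, 0], 0]
    - [3.0, [0, 0, 0], 0]

```text
time_s: 3.6
ee_pos: [0.5107, 0.1017, 0.0457]
eef_rot: [-1.572, -0.0, 1.603]
force: [-1.4, 0.5, 5.7]
grip_width: 0.0417
```

Emit:
jog_arm:
  targets:
    - [3.0, [0, -2, 0], 0]
    - [3.0, [0, -5, 0], 0]
    - [3.0, [1, -8, 0], 0]
    - [3.0, [4, -8, -0.5], 0]
    - [3.0, [7.5, -8, -1], 0]
    - [3.0, [11, -8, -1.5], 0]
    - [3.0, [14.5, -8, -2.1], 0]
    - [3.0, [17.5, -8, -2.1], 0]
    - [3.0, [19.2, -8, -2.1], 0]
    - [3.0, [19.7, -8, -2.1], 0]

```text
time_s: 4.6
ee_pos: [0.5247, 0.3003, 0.1247]
eef_rot: [-1.57, 0.0, 1.605]
force: [-0.1, -0.8, -1.4]
grip_width: 0.042
```

Emit:
jog_arm:
  targets:
    - [3.0, [0, 1, 0], 0]
    - [3.0, [0, 3, 0], 0]
    - [3.0, [0, 5.5, 0], 0]
    - [3.0, [0, 7.4, 0], 0]
    - [3.0, [0, 8, 0], 0]
    - [3.0, [0, 8.2, 0], 0]
    - [3.0, [0, 8.2, 0], 0]
    - [3.0, [0, 8.2, 0], 0]
    - [3.0, [0, 8.2, 0], 0]

```text
time_s: 5.5
ee_pos: [0.5253, 0.2992, 0.0437]
eef_rot: [-1.572, -0.0, 1.603]
force: [-0.3, 0.1, -0.5]
grip_width: 0.0416
```

Emit:
jog_arm:
  targets:
    - [3.0, [0, 0.1, 0], 0]
    - [3.0, [0, 0.1, 0], 0]
    - [6.4, [0, 0.1, 0], 0]
    - [6.4, [0, 0.1, 0], 0]
    - [6.4, [0, 0.1, 0], 0]
    - [6.4, [0, -1, 0], 0]
    - [6.4, [0, -4, 0], 0]
    - [6.4, [0, -7, 0], 0]
    - [6.4, [0, -10, 0], 0]
    - [6.4, [0, -10, 0], 0]

```text
time_s: 6.5
ee_pos: [0.5266, 0.3, 0.1483]
eef_rot: [-1.577, -0.003, 1.603]
force: [-0.3, 0.4, -0.2]
grip_width: 0.0641
```

```bash
python3 -c "
from h import *
print(tcp()[:3,3]);go(.5125,.030,.14,1.604)"
```

```text
[0.52659118 0.30003172 0.14827821]
shift cm [-26.95   0.73   2.28] turn -0.001
```

Emit:
jog_arm:
  targets:
    - [6.4, [-5, 0.3, 0.4], 0]
    - [6.4, [-10, 0.3, 0.8], 0]
    - [6.4, [-15, 0.3, 1.2], 0]
    - [6.4, [-20, 0.3, 1.6], 0]
    - [6.4, [-25, 0.3, 2], 0]
    - [6.4, [-26.9, 0.3, 2.1], 0]
    - [6.4, [-26.9, 0.3, 2.1], 0]
    - [6.4, [-26.9, 0.3, 2.1], 0]
    - [6.4, [-26.9, 0.3, 2.1], 0]
    - [6.4, [-26.9, 0.3, 2.1], 0]

```text
time_s: 7.5
ee_pos: [0.5127, 0.0308, 0.14]
eef_rot: [-1.571, -0.0, 1.605]
force: [-0.3, -0.4, 0.4]
grip_width: 0.0642
```

Emit:
jog_arm:
  targets:
    - [6.4, [0, 2, 0], 0]
    - [6.4, [0, 4, 0], 0]
    - [6.4, [0, 6, 0], 0]
    - [6.4, [0, 8, 0], 0]
    - [6.4, [0, 9.2, 0], 0]
    - [6.4, [0, 9.2, 0], 0]

```text
time_s: 8.1
ee_pos: [0.512, 0.0302, 0.0468]
eef_rot: [-1.568, -0.0, 1.604]
force: [-0.6, -0.2, 0.2]
grip_width: 0.0638
```

Emit:
jog_arm:
  targets:
    - [3.0, [0, 0, 0], 0]
    - [3.0, [0, 0, 0], 0]
    - [3.0, [0, 0, 0], 0]
    - [3.0, [0, 0, 0], 0]
    - [3.0, [0, 0, 0], 0]
    - [3.0, [0, 0, 0], 0]

```text
time_s: 8.7
ee_pos: [0.5132, 0.0298, 0.0489]
eef_rot: [-1.572, -0.0, 1.603]
force: [-1.8, 0.8, 6.4]
grip_width: 0.0415
```

Emit:
jog_arm:
  targets:
    - [3.0, [0, -2, 0], 0]
    - [3.0, [0, -5, 0], 0]
    - [3.0, [1, -8, 0], 0]
    - [3.0, [4.5, -9, 0.5], 0]
    - [3.0, [9, -9, 1.5], 0]
    - [3.0, [13.5, -9, 2.6], 0]
    - [3.0, [18, -9, 3.7], 0]
    - [3.0, [22, -9, 4.6], 0]
    - [3.0, [25.5, -9, 5.2], 0]
    - [3.0, [27.1, -9, 5.4], 0]

```text
time_s: 9.7
ee_pos: [0.4491, 0.3011, 0.1381]
eef_rot: [-1.571, -0.0, 1.605]
force: [0.0, -1.1, -1.4]
grip_width: 0.0416
```

Emit:
jog_arm:
  targets:
    - [3.0, [0, 1, 0], 0]
    - [3.0, [0, 3, 0], 0]
    - [3.0, [0, 5.5, 0], 0]
    - [3.0, [0, 7.9, 0], 0]
    - [3.0, [0, 8.8, 0], 0]
    - [3.0, [0, 9.2, 0], 0]
    - [3.0, [0, 9.3, 0], 0]
    - [3.0, [0, 9.3, 0], 0]
    - [3.0, [0, 9.3, 0], 0]

```text
time_s: 10.6
ee_pos: [0.4506, 0.2985, 0.0458]
eef_rot: [-1.572, -0.0, 1.603]
force: [-0.4, -2.9, 2.5]
grip_width: 0.0416
```

Emit:
jog_arm:
  targets:
    - [6.4, [0, 0, 0], 0]
    - [6.4, [0, 0, 0], 0]
    - [6.4, [0, 0, 0], 0]
    - [6.4, [0, 0, 0], 0]
    - [6.4, [0, -1, 0], 0]
    - [6.4, [0, -4, 0], 0]
    - [6.4, [0, -7, 0], 0]
    - [6.4, [0, -10, 0], 0]
    - [6.4, [0, -10, 0], 0]
    - [6.4, [0, -10, 0], 0]

```text
time_s: 11.6
ee_pos: [0.4501, 0.2989, 0.1458]
eef_rot: [-1.572, -0.001, 1.603]
force: [0.6, 0.4, -0.1]
grip_width: 0.0643
```

Emit:
jog_arm:
  targets:
    - [6.4, [-5, 0, -0.8], 0]
    - [6.4, [-10, 0, -1.6], 0]
    - [6.4, [-15, 0, -2.4], 0]
    - [6.4, [-20, 0, -3.2], 0]
    - [6.4, [-25, 0, -4], 0]
    - [6.4, [-30, 0, -4.8], 0]
    - [6.4, [-34.7, 0, -5.3], 0]
    - [6.4, [-34.7, 0, -5.3], 0]
    - [6.4, [-34.7, 0, -5.3], 0]
    - [6.4, [-34.7, 0, -5.3], 0]

```text
time_s: 12.6
ee_pos: [0.5138, -0.0453, 0.1445]
eef_rot: [-1.57, -0.0, 1.604]
force: [0.1, 1.1, -0.8]
grip_width: 0.0639
```

Emit:
jog_arm:
  targets:
    - [6.4, [0, 2, 0], 0]
    - [6.4, [0, 4, 0], 0]
    - [6.4, [0, 6, 0], 0]
    - [6.4, [0, 8, 0], 0]
    - [6.4, [0, 9.8, 0], 0]
    - [6.4, [0, 9.8, 0], 0]
    - [6.4, [0, 9.8, 0], 0]

```text
time_s: 13.3
ee_pos: [0.5142, -0.0453, 0.0475]
eef_rot: [-1.571, -0.0, 1.604]
force: [0.1, 0.3, 0.2]
grip_width: 0.0643
```

Emit:
jog_arm:
  targets:
    - [3.0, [0, 0, 0], 0]
    - [3.0, [0, 0, 0], 0]
    - [3.0, [0, 0, 0], 0]
    - [3.0, [0, 0, 0], 0]
    - [3.0, [0, 0, 0], 0]
    - [3.0, [0, 0, 0], 0]

```text
time_s: 13.9
ee_pos: [0.5145, -0.0463, 0.0477]
eef_rot: [-1.572, 0.0, 1.603]
force: [-1.7, -0.2, 6.6]
grip_width: 0.0408
```

Emit:
jog_arm:
  targets:
    - [3.0, [0, -2, 0], 0]
    - [3.0, [0, -5, 0], 0]
    - [3.0, [1, -8, 0.5], 0]
    - [3.0, [4.5, -10, 1.7], 0]
    - [3.0, [9, -10, 3.3], 0]
    - [3.0, [13.5, -10, 5], 0]
    - [3.0, [18, -10, 6.6], 0]
    - [3.0, [22.5, -10, 8.3], 0]
    - [3.0, [27, -10, 9.9], 0]
    - [3.0, [31, -10, 11.3], 0]

```text
time_s: 14.9
ee_pos: [0.39, 0.2617, 0.1472]
eef_rot: [-1.571, -0.0, 1.603]
force: [1.9, -0.0, -1.4]
grip_width: 0.0408
```

Emit:
jog_arm:
  targets:
    - [3.0, [3, 0, 1.1], 0]
    - [3.0, [4, 0, 1.5], 0]
    - [3.0, [4, 1, 1.5], 0]
    - [3.0, [4, 3, 1.5], 0]
    - [3.0, [4, 6, 1.5], 0]
    - [3.0, [4, 8.5, 1.5], 0]
    - [3.0, [4, 9.8, 1.5], 0]
    - [3.0, [4, 10.3, 1.5], 0]
    - [3.0, [4, 10.3, 1.5], 0]
    - [3.0, [4, 10.3, 1.5], 0]

```text
time_s: 15.9
ee_pos: [0.3756, 0.299, 0.0444]
eef_rot: [-1.571, -0.0, 1.602]
force: [-0.4, 0.3, -0.8]
grip_width: 0.041
```

Emit:
jog_arm:
  targets:
    - [6.4, [0, 0, 0], 0]
    - [6.4, [0, 0, 0], 0]
    - [6.4, [0, 0, 0], 0]
    - [6.4, [0, 0, 0], 0]
    - [6.4, [0, -1, 0], 0]
    - [6.4, [0, -4, 0], 0]
    - [6.4, [0, -7, 0], 0]
    - [6.4, [0, -10, 0], 0]
    - [6.4, [0, -13, 0], 0]
    - [6.4, [0, -13, 0], 0]

```text
time_s: 16.9
ee_pos: [0.3762, 0.3003, 0.1785]
eef_rot: [-1.577, -0.004, 1.603]
force: [1.1, 0.1, -1.1]
grip_width: 0.0639
```

Emit:
jog_arm:
  targets:
    - [9.4, [-5, -2, -3.2], 0.14]
    - [9.4, [-10, -5, -6.4], 0.28]
    - [9.4, [-15, -8, -9.6], 0.42]
    - [9.4, [-20, -8, -12.8], 0.56]
    - [9.4, [-24, -8, -16], 0.7]
    - [9.4, [-27.9, -8, -18.2], 0.84]
    - [9.4, [-27.9, -8, -18.2], 0.98]
    - [9.4, [-27.9, -8, -18.2], 1.12]
    - [9.4, [-27.9, -8, -18.2], 1.26]
    - [9.4, [-27.9, -8, -18.2], 1.4]

```text
time_s: 17.9
ee_pos: [0.5658, 0.026, 0.2537]
eef_rot: [-1.571, 0.001, 0.197]
force: [0.1, 1.5, 0.5]
grip_width: 0.0941
```

Emit:
jog_arm:
  targets:
    - [9.4, [0, 0, 0], 0.14]
    - [9.4, [0, 0, 0], 0.173]
    - [9.4, [0, 0, 0], 0.173]
    - [9.4, [0, 0, 0], 0.173]

```text
time_s: 18.3
ee_pos: [0.5657, 0.0265, 0.2539]
eef_rot: [-1.571, 0.0, 0.031]
force: [-0.9, -0.1, 0.2]
grip_width: 0.0937
```

```bash
python3 - <<'E'
from h import *
im,P,c=look("wrist");save(im,"w2.png");np.savez("w2.npz",im=im,P=P)
print(tcp().round(4))
E
```

```text
[[ 9.995e-01 -3.000e-04 -3.140e-02  5.658e-01]
 [ 3.140e-02 -0.000e+00  9.995e-01  2.650e-02]
 [-3.000e-04 -1.000e+00  0.000e+00  2.540e-01]
 [ 0.000e+00  0.000e+00  0.000e+00  1.000e+00]]
```

View pics/w2.png

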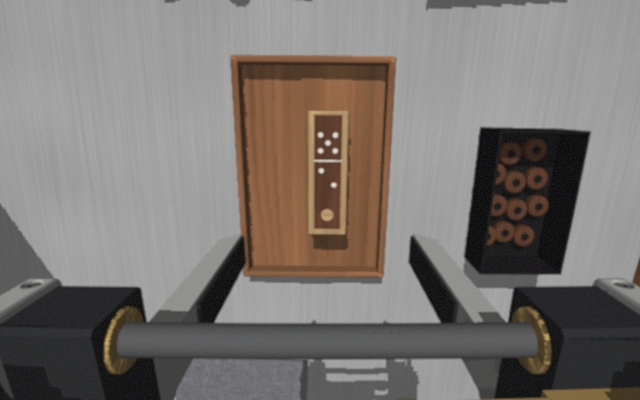

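The tray is clear, and the case runs upright in the image from (307,110) to (348,235). I'll measure it, then check the three things on the cork from the top camera.

```bash
python3 - <<'E'
from h import *
d=np.load("w2.npz");im,P=d["im"],d["P"];Z=P[...,2]
m=np.zeros(Z.shape,bool);m[100:245,295:360]=1;m&=(Z>.036)&(Z<.056)
p=P[m];r=cv2.minAreaRect((p[:,:2]*1000).astype(np.float32));print("case",m.sum(),r,np.median(p[:,2]))
im,P,c=look("top");Z=P[...,2];save(cv2.resize(im[190:310,180:480],None,fx=2.6,fy=2.6),"t2.png")
for n,v0,v1 in(("tin",205,235),("doll",235,262),("cup",262,295)):
    m=np.zeros(Z.shape,bool);m[v0:v1,195:245]=1;m&=(Z>.056)&(Z<.1);p=P[m]
    print(n,m.sum(),np.round(cv2.minEnclosingCircle((p[:,:2]*1000).astype(np.float32))[0],1) if m.any() else'',np.percentile(p[:,2],[50,98]).round(3) if m.any() else'')
go(r[0][0]/1000,r[0][1]/1000,.12,.031)
E
```

```text
case 4850 ((565.938232421875, 33.034820556640625), (44.093196868896484, 140.1669158935547), 1.252957820892334) 0.044624571983604144
tin 213 [525.3 298.6] [0.064 0.069]
doll 146 [451.8 297.2] [0.08  0.088]
cup 93 [375.4 297.3] [0.068 0.072]
shift cm [ 0.04 13.4   0.66] turn 0.0
```

View pics/t2.png

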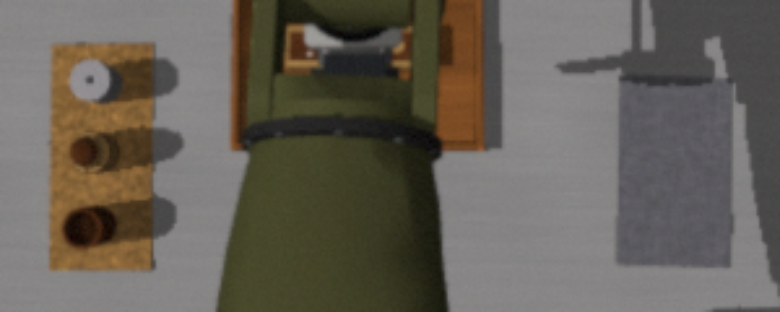

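Emit:
jog_arm:
  targets:
    - [7.6, [0, 4, 0.65], 0]
    - [7.6, [0, 8, 0.65], 0]
    - [7.6, [0, 12, 0.65], 0]
    - [7.6, [0, 15, 0.65], 0]
    - [7.6, [0, 15, 0.65], 0]
    - [7.6, [0, 15, 0.65], 0]
  grip_force: 35

```text
time_s: 19.0
ee_pos: [0.566, 0.0329, 0.105]
eef_rot: [-1.571, -0.0, 0.03]
force: [0.4, -0.1, 1.1]
grip_width: 0.0761
```

Emit:
jog_arm:
  targets:
    - [7.6, [0, 2, 0], 0]
    - [7.6, [0, 4, 0], 0]
    - [7.6, [0, 6, 0], 0]
    - [7.6, [0, 7, 0], 0]
    - [7.6, [0, 7.4, 0], 0]
    - [7.6, [0, 7.4, 0], 0]
    - [7.6, [0, 7.4, 0], 0]

```text
time_s: 19.7
ee_pos: [0.5664, 0.0329, 0.0314]
eef_rot: [-1.571, -0.002, 0.03]
force: [0.4, 0.7, -0.5]
grip_width: 0.076
```

Emit:
jog_arm:
  targets:
    - [3.2, [0, 0, 0], 0]
    - [3.2, [0, 0, 0], 0]
    - [3.2, [0, 0, 0], 0]
    - [3.2, [0, 0, 0], 0]
    - [3.2, [0, 0, 0], 0]
    - [3.2, [0, 0, 0], 0]
    - [3.2, [0, 0, 0], 0]

```text
time_s: 20.4
ee_pos: [0.5657, 0.0329, 0.0302]
eef_rot: [-1.571, -0.0, 0.03]
force: [-1.5, 0.5, 1.9]
grip_width: 0.0438
```

Emit:
jog_arm:
  targets:
    - [3.2, [0, -2, 0], 0]
    - [3.2, [0, -5, 0], 0]
    - [3.2, [0, -8, 0], 0]
    - [3.2, [-0.5, -10, -1], 0]
    - [3.2, [-2, -10, -4.5], 0.1]
    - [3.2, [-3.5, -10, -8.5], 0.23]
    - [3.2, [-5, -10, -12.5], 0.36]
    - [3.2, [-6.5, -10, -16.5], 0.49]
    - [3.2, [-8, -10, -20.5], 0.62]
    - [3.2, [-9.5, -10, -24.5], 0.75]

```text
time_s: 21.4
ee_pos: [0.4771, -0.2162, 0.1299]
eef_rot: [-1.571, 0.0, -0.725]
force: [0.1, 0.1, -2.0]
grip_width: 0.0438
```

```bash
python3 - <<'E'
from h import *
d=np.load("side0.npz");im,P=d["im"],d["P"]
m=np.zeros(P.shape[:2],np.uint8);m[295:395,225:375]=1
print(im[345,300],im[380,390])
m=m*(cv2.blur(im,(3,3)).max(2)<112);n,l,st,_=cv2.connectedComponentsWithStats(m);k=1+np.argmax(st[1:,4]);print(st[k])
p=P[l==k];r=cv2.minAreaRect((p[:,:2]*1000).astype(np.float32));print(r,np.median(p[:,2]))
T=tcp();print(T.round(4))
E
```

```text
[119 119 127] [167 167 170]
[276 369  46  18  83]
((422.06927490234375, -368.3033142089844), (3.83282208442688, 78.62377166748047), 89.9423599243164) 0.0017175912943026006
[[ 7.483e-01 -3.000e-04  6.633e-01  4.771e-01]
 [-6.633e-01  2.000e-04  7.483e-01 -2.162e-01]
 [-4.000e-04 -1.000e+00 -1.000e-04  1.299e-01]
 [ 0.000e+00  0.000e+00  0.000e+00  1.000e+00]]
```

```bash
python3 - <<'E'
from h import *
d=np.load("side0.npz");im,P=d["im"],d["P"]
m=np.zeros(P.shape[:2],np.uint8);m[295:398,225:375]=1
m=m*(cv2.blur(im,(3,3)).max(2)<145);n,l,st,_=cv2.connectedComponentsWithStats(m);k=1+np.argmax(st[1:,4]);print(st[k])
p=P[l==k];r=cv2.minAreaRect((p[:,:2]*1000).astype(np.float32));print(r,np.median(p[:,2]))
go(.447,-.311,.13,-1.59)
E
```

```text
[ 237  302  129   93 7002]
((432.1961975097656, -470.3286437988281), (456.0435485839844, 205.59710693359375), 84.93310546875) 0.0037314581255516455
shift cm [ 4.03 -0.01 -9.09] turn 0.865
```

```bash
python3 - <<'E'
from h import *
d=np.load("side0.npz");im,P=d["im"],d["P"]
m=np.zeros(P.shape[:2],np.uint8);m[295:398,225:375]=1
m=m*(cv2.blur(im,(3,3)).max(2)<145);n,l,st,_=cv2.connectedComponentsWithStats(m);k=1+np.argmax(st[1:,4])
p=P[l==k];p=p[np.abs(p[:,2]-.003)<.01];print(len(p),cv2.minAreaRect((p[:,:2]*1000).astype(np.float32)),p.mean(0))
E
```

```text
6978 ((446.9184875488281, -311.0313720703125), (124.97395324707031, 200.75819396972656), 88.9377212524414) [ 0.44209787 -0.31494682  0.00367872]
```

Emit:
jog_arm:
  targets:
    - [3.2, [1, 0, -2], 0.13]
    - [3.2, [2, 0, -4], 0.26]
    - [3.2, [3, 0, -6.5], 0.39]
    - [3.2, [4, 0, -9.1], 0.52]
    - [3.2, [4, 0, -9.1], 0.65]
    - [3.2, [4, 0, -9.1], 0.78]
    - [3.2, [4, 0, -9.1], 0.86]
    - [3.2, [4, 0, -9.1], 0.86]
    - [3.2, [4, 0, -9.1], 0.86]
    - [3.2, [4, 0, -9.1], 0.86]

```text
time_s: 22.4
ee_pos: [0.4481, -0.3095, 0.13]
eef_rot: [-1.571, 0.0, -1.578]
force: [-1.4, 0.7, -2.2]
grip_width: 0.0439
```

Emit:
jog_arm:
  targets:
    - [3.2, [0.1, 2, -0.1], 0.01]
    - [3.2, [0.1, 4.5, -0.1], 0.01]
    - [3.2, [0.1, 7, -0.1], 0.01]
    - [3.2, [0.1, 9, -0.1], 0.01]
    - [3.2, [0.1, 9.9, -0.1], 0.01]
    - [3.2, [0.1, 10.2, -0.1], 0.01]
    - [3.2, [0.1, 10.25, -0.1], 0.01]
    - [3.2, [0.1, 10.25, -0.1], 0.01]

```text
time_s: 23.2
ee_pos: [0.4475, -0.3109, 0.0285]
eef_rot: [-1.57, -0.001, -1.59]
force: [-0.3, 0.5, -1.9]
grip_width: 0.0439
```

Emit:
jog_arm:
  targets:
    - [7.6, [0, 0, 0], 0]
    - [7.6, [0, 0, 0], 0]
    - [7.6, [0, 0, 0], 0]
    - [7.6, [0, 0, 0], 0]
    - [7.6, [0, -1, 0], 0]
    - [7.6, [0, -4, 0], 0]
    - [7.6, [0, -8, 0], 0]
    - [7.6, [0, -12, 0], 0]
    - [7.6, [0, -12, 0], 0]
    - [7.6, [0, -12, 0], 0]

```text
time_s: 24.2
ee_pos: [0.4473, -0.3107, 0.1486]
eef_rot: [-1.569, -0.001, -1.59]
force: [-0.6, 0.6, -0.5]
grip_width: 0.076
```

```bash
python3 - <<'E'
from h import *
T=tcp();print(T[:3,3].round(4))
im,P,c=look("wrist");Z=P[...,2];save(im,"w3.png")
m=(Z>.034)&(Z<.05)&(np.abs(P[...,0]-.447)<.12)&(np.abs(P[...,1]+.311)<.06)
p=P[m];print(m.sum(),cv2.minAreaRect((p[:,:2]*1000).astype(np.float32)),np.median(p[:,2]))
go(.3762,.299,.175,-1.59+np.pi)
E
```

```text
[ 0.4473 -0.3107  0.1486]
8651 ((448.07318115234375, -310.4483947753906), (44.15052795410156, 140.7330780029297), 88.24674224853516) 0.04175747619922032
shift cm [-60.79  -2.75  -8.24] turn -3.142
```

View pics/w3.png

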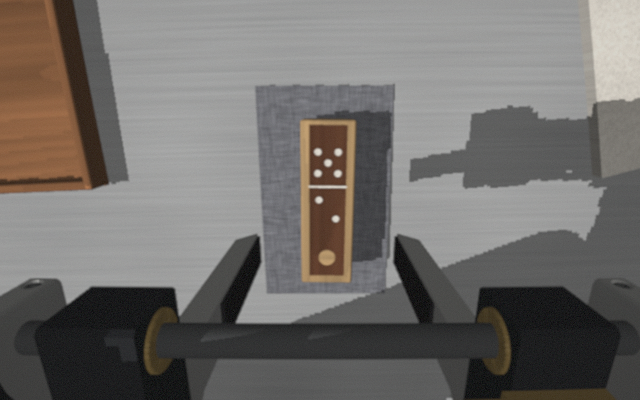

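Emit:
jog_arm:
  targets:
    - [6.4, [-5, -2, -0.7], 0]
    - [6.4, [-10, -2, -1.4], -0.05]
    - [6.4, [-15, -2, -2.1], -0.05]
    - [6.4, [-20, -2, -2.8], -0.05]
    - [6.4, [-25, -2, -3.5], -0.05]
    - [6.4, [-30, -2, -4.2], -0.05]
    - [6.4, [-35, -2, -4.9], -0.05]
    - [6.4, [-40, -2, -5.6], -0.05]
    - [6.4, [-45, -2, -6.3], -0.05]
    - [6.4, [-50, -2, -7], -0.05]
  grip_force: 20

```text
time_s: 25.25
ee_pos: [0.3865, 0.1841, 0.1666]
eef_rot: [-1.573, -0.001, -1.54]
force: [1.2, -0.4, -0.2]
grip_width: 0.0642
```

Emit:
jog_arm:
  targets:
    - [6.4, [0, 0, 0], 0]
    - [6.4, [0, 0, 0], 0]

```text
time_s: 25.45
ee_pos: [0.3869, 0.1828, 0.1665]
eef_rot: [-1.573, -0.001, -1.537]
force: [0.2, 0.3, 0.3]
grip_width: 0.0639
```

```bash
python3 -c "
from h import *
print(tcp()[:3,3]);go(.3756,.299,.0445,1.6-np.pi)"
```

```text
[0.38693821 0.18277322 0.1664525 ]
shift cm [-11.67  12.19  -0.72] turn 0.004
```

Emit:
jog_arm:
  targets:
    - [6.4, [-4, 0, -0.3], 0]
    - [6.4, [-8, 0, -0.5], 0]
    - [6.4, [-11.6, 0, -0.7], 0]
    - [6.4, [-11.6, 0, -0.7], 0]
    - [6.4, [-11.6, 0, -0.7], 0]
    - [6.4, [-11.6, 3, -0.7], 0]
    - [6.4, [-11.6, 6, -0.7], 0]
    - [6.4, [-11.6, 9, -0.7], 0]
    - [6.4, [-11.6, 12.2, -0.7], 0]
    - [6.4, [-11.6, 12.2, -0.7], 0]

```text
time_s: 26.45
ee_pos: [0.376, 0.2951, 0.0425]
eef_rot: [-1.576, -0.004, -1.542]
force: [0.1, -0.4, 0.3]
grip_width: 0.0639
```

Emit:
jog_arm:
  targets:
    - [3.0, [0, 0, 0], 0]
    - [3.0, [0, 0, 0], 0]
    - [3.0, [0, 0, 0], 0]
    - [3.0, [0, 0, 0], 0]
    - [3.0, [0, 0, 0], 0]
    - [3.0, [0, 0, 0], 0]
    - [3.0, [0, 0, 0], 0]

```text
time_s: 27.15
ee_pos: [0.3779, 0.2982, 0.0469]
eef_rot: [-1.569, 0.001, -1.54]
force: [-0.5, -2.7, 8.2]
grip_width: 0.0408
```

Emit:
jog_arm:
  targets:
    - [3.0, [0, -2, 0], 0]
    - [3.0, [0, -5, 0], 0]
    - [3.0, [1, -8, 0.3], 0]
    - [3.0, [4.5, -10, 1.6], 0]
    - [3.0, [9, -10, 3.3], 0]
    - [3.0, [13.5, -10, 5], 0]
    - [3.0, [18, -10, 6.6], 0]
    - [3.0, [22.5, -10, 8.3], 0]
    - [3.0, [27, -10, 9.9], 0]
    - [3.0, [31, -10, 11.4], 0]

```text
time_s: 28.15
ee_pos: [0.5011, -0.0105, 0.1463]
eef_rot: [-1.57, -0.0, -1.54]
force: [1.3, 0.6, -0.0]
grip_width: 0.0402
```

Emit:
jog_arm:
  targets:
    - [3.0, [3, 0, 1], 0]
    - [3.0, [3.9, 0, 1.4], 0]
    - [3.0, [3.9, 0, 1.4], 0]
    - [3.0, [3.9, 2, 1.4], 0]
    - [3.0, [3.9, 5, 1.4], 0]
    - [3.0, [3.9, 7.5, 1.4], 0]
    - [3.0, [3.9, 9, 1.4], 0]
    - [3.0, [3.9, 9.5, 1.4], 0]
    - [3.0, [3.9, 9.5, 1.4], 0]
    - [3.0, [3.9, 9.5, 1.4], 0]

```text
time_s: 29.15
ee_pos: [0.5161, -0.0461, 0.0514]
eef_rot: [-1.57, -0.0, -1.539]
force: [-0.0, 0.5, -0.7]
grip_width: 0.0408
```

Emit:
jog_arm:
  targets:
    - [3.0, [0, 0.12, 0], 0]
    - [3.0, [0, 0.12, 0], 0]
    - [6.4, [0, 0.12, 0], 0]
    - [6.4, [0, 0.12, 0], 0]
    - [6.4, [0, 0.12, 0], 0]
    - [6.4, [0, -1, 0], 0]
    - [6.4, [0, -4, 0], 0]
    - [6.4, [0, -7, 0], 0]
    - [6.4, [0, -10, 0], 0]
    - [6.4, [0, -10, 0], 0]

```text
time_s: 30.15
ee_pos: [0.5175, -0.0471, 0.1553]
eef_rot: [-1.564, -0.001, -1.54]
force: [0.2, -0.2, -0.1]
grip_width: 0.0638
```

Emit:
jog_arm:
  targets:
    - [6.4, [-5, 0, -1], 0]
    - [6.4, [-10, 0, -2], 0]
    - [6.4, [-15, 0, -3], 0]
    - [6.4, [-20, 0, -4], 0]
    - [6.4, [-25, 0, -5], 0]
    - [6.4, [-30, 0, -5.5], 0]
    - [6.4, [-34.5, 0, -5.5], 0]
    - [6.4, [-34.5, 0, -5.5], 0]
    - [6.4, [-34.5, 0, -5.5], 0]
    - [6.4, [-34.5, 0, -5.5], 0]

```text
time_s: 31.15
ee_pos: [0.4503, 0.2953, 0.1505]
eef_rot: [-1.571, -0.0, -1.541]
force: [0.3, 0.5, -0.1]
grip_width: 0.0639
```

```bash
python3 -c "
from h import *
print(tcp()[:3,3]);go(.4506,.2985,.0458,1.6-np.pi)"
```

```text
[0.45034525 0.29534353 0.15048031]
shift cm [-0.32 10.47  0.04] turn 0.001
```

Emit:
jog_arm:
  targets:
    - [6.4, [-0.2, 2, 0], 0]
    - [6.4, [-0.2, 4, 0], 0]
    - [6.4, [-0.2, 6, 0], 0]
    - [6.4, [-0.2, 8, 0], 0]
    - [6.4, [-0.2, 10.3, 0], 0]
    - [6.4, [-0.2, 10.3, 0], 0]
    - [6.4, [-0.2, 10.3, 0], 0]

```text
time_s: 31.85
ee_pos: [0.4506, 0.2975, 0.0482]
eef_rot: [-1.571, -0.0, -1.541]
force: [-0.2, 0.6, -0.9]
grip_width: 0.0639
```

Emit:
jog_arm:
  targets:
    - [3.0, [0, 0, 0], 0]
    - [3.0, [0, 0, 0], 0]
    - [3.0, [0, 0, 0], 0]
    - [3.0, [0, 0, 0], 0]
    - [3.0, [0, 0, 0], 0]
    - [3.0, [0, 0, 0], 0]
    - [3.0, [0, 0, 0], 0]

```text
time_s: 32.55
ee_pos: [0.4505, 0.2984, 0.0483]
eef_rot: [-1.57, 0.0, -1.54]
force: [-0.7, -1.9, 7.5]
grip_width: 0.0416
```

Emit:
jog_arm:
  targets:
    - [3.0, [0, -2, 0], 0]
    - [3.0, [0, -5, 0], 0]
    - [3.0, [1, -8, 0], 0]
    - [3.0, [4.5, -9, 0.5], 0]
    - [3.0, [9, -9, 1.5], 0]
    - [3.0, [13.5, -9, 2.6], 0]
    - [3.0, [18, -9, 3.7], 0]
    - [3.0, [22, -9, 4.6], 0]
    - [3.0, [25.5, -9, 5.2], 0]
    - [3.0, [27.0, -9, 5.4], 0]

```text
time_s: 33.55
ee_pos: [0.5128, 0.0276, 0.1376]
eef_rot: [-1.571, -0.0, -1.542]
force: [0.4, -0.2, -1.5]
grip_width: 0.0416
```

Emit:
jog_arm:
  targets:
    - [3.0, [0, 0, 0], 0]
    - [3.0, [0, 1, 0], 0]
    - [3.0, [0, 3, 0], 0]
    - [3.0, [0, 5.5, 0], 0]
    - [3.0, [0, 7.5, 0], 0]
    - [3.0, [0, 8.4, 0], 0]
    - [3.0, [0, 8.65, 0], 0]
    - [3.0, [0, 8.65, 0], 0]
    - [3.0, [0, 8.65, 0], 0]

```text
time_s: 34.45
ee_pos: [0.5126, 0.0308, 0.0513]
eef_rot: [-1.57, -0.0, -1.539]
force: [-0.1, -0.5, -0.6]
grip_width: 0.0418
```

Emit:
jog_arm:
  targets:
    - [3.0, [0, 0.05, 0], 0]
    - [3.0, [0, 0.05, 0], 0]
    - [6.4, [0, 0.05, 0], 0]
    - [6.4, [0, 0.05, 0], 0]
    - [6.4, [0, 0.05, 0], 0]
    - [6.4, [0, -1, 0], 0]
    - [6.4, [0, -4, 0], 0]
    - [6.4, [0, -7, 0], 0]
    - [6.4, [0, -10, 0], 0]
    - [6.4, [0, -10, 0], 0]

```text
time_s: 35.45
ee_pos: [0.5141, 0.03, 0.1557]
eef_rot: [-1.564, -0.0, -1.54]
force: [0.3, 1.5, -0.2]
grip_width: 0.0639
```

Emit:
jog_arm:
  targets:
    - [6.4, [-5, 0, 0], 0]
    - [6.4, [-10, 0, 0.5], 0]
    - [6.4, [-15, 0, 1], 0]
    - [6.4, [-20, 0, 1.5], 0]
    - [6.4, [-25, 0, 2.1], 0]
    - [6.4, [-26.8, 0, 2.1], 0]
    - [6.4, [-26.8, 0, 2.1], 0]
    - [6.4, [-26.8, 0, 2.1], 0]
    - [6.4, [-26.8, 0, 2.1], 0]

```text
time_s: 36.35
ee_pos: [0.5254, 0.2971, 0.1511]
eef_rot: [-1.571, -0.0, -1.541]
force: [-0.5, -0.2, -0.3]
grip_width: 0.0641
```

```bash
python3 -c "
from h import *
print(tcp()[:3,3]);go(.5253,.2992,.0445,1.6-np.pi)"
```

```text
[0.52542904 0.29714678 0.15113232]
shift cm [-0.21 10.66 -0.  ] turn 0.0
```

Emit:
jog_arm:
  targets:
    - [6.4, [-0.1, 2, 0], 0]
    - [6.4, [-0.1, 4, 0], 0]
    - [6.4, [-0.1, 6, 0], 0]
    - [6.4, [-0.1, 8, 0], 0]
    - [6.4, [-0.1, 10.5, 0], 0]
    - [6.4, [-0.1, 10.5, 0], 0]
    - [6.4, [-0.1, 10.5, 0], 0]

```text
time_s: 37.05
ee_pos: [0.5256, 0.2988, 0.0468]
eef_rot: [-1.571, -0.0, -1.541]
force: [-0.4, -0.1, 0.6]
grip_width: 0.064
```

Emit:
jog_arm:
  targets:
    - [3.0, [0, 0, 0], 0]
    - [3.0, [0, 0, 0], 0]
    - [3.0, [0, 0, 0], 0]
    - [3.0, [0, 0, 0], 0]
    - [3.0, [0, 0, 0], 0]
    - [3.0, [0, 0, 0], 0]
    - [3.0, [0, 0, 0], 0]

```text
time_s: 37.75
ee_pos: [0.5255, 0.2997, 0.0469]
eef_rot: [-1.57, 0.0, -1.54]
force: [-0.7, -1.7, 6.7]
grip_width: 0.0416
```

Emit:
jog_arm:
  targets:
    - [3.0, [0, -2, 0], 0]
    - [3.0, [0, -5, 0], 0]
    - [3.0, [1, -8, 0], 0]
    - [3.0, [4, -9, -0.5], 0]
    - [3.0, [8, -9, -1], 0]
    - [3.0, [12, -9, -1.5], 0]
    - [3.0, [15.5, -9, -2.1], 0]
    - [3.0, [18, -9, -2.1], 0]
    - [3.0, [19.4, -9, -2.1], 0]
    - [3.0, [19.7, -9, -2.1], 0]

```text
time_s: 38.75
ee_pos: [0.5104, 0.1012, 0.1362]
eef_rot: [-1.571, -0.0, -1.541]
force: [-0.1, 0.1, -0.9]
grip_width: 0.0417
```

Emit:
jog_arm:
  targets:
    - [3.0, [0, 0, 0], 0]
    - [3.0, [0, 1, 0], 0]
    - [3.0, [0, 3, 0], 0]
    - [3.0, [0, 5.5, 0], 0]
    - [3.0, [0, 7.5, 0], 0]
    - [3.0, [0, 8.4, 0], 0]
    - [3.0, [0, 8.65, 0], 0]
    - [3.0, [0, 8.65, 0], 0]
    - [3.0, [0, 8.65, 0], 0]

```text
time_s: 39.65
ee_pos: [0.5104, 0.1025, 0.0497]
eef_rot: [-1.57, 0.0, -1.539]
force: [-0.0, 0.2, -1.2]
grip_width: 0.0419
```

Emit:
jog_arm:
  targets:
    - [3.0, [0, 0.05, 0], 0]
    - [3.0, [0, 0.05, 0], 0]
    - [6.4, [0, 0.05, 0], 0]
    - [6.4, [0, 0.05, 0], 0]
    - [6.4, [0, 0.05, 0], 0]
    - [6.4, [0, -1, 0], 0]
    - [6.4, [0, -4, 0], 0]
    - [6.4, [0, -7, 0], 0]
    - [6.4, [0, -10, 0], 0]
    - [6.4, [0, -10, 0], 0]

```text
time_s: 40.65
ee_pos: [0.5119, 0.1023, 0.1542]
eef_rot: [-1.564, 0.001, -1.54]
force: [0.4, -0.5, -0.8]
grip_width: 0.0639
```

Emit:
jog_arm:
  targets:
    - [6.4, [-4, -4, -3], 0]
    - [6.4, [-8, -8, -3], 0]
    - [6.4, [-13, -10, -2], 0]
    - [6.4, [-18, -10, 0], 0]
    - [6.4, [-23, -10, 0], 0]
    - [6.4, [-28, -10, 0], 0]
    - [6.4, [-33, -10, 0], 0]
    - [6.4, [-36, -10, 0], 0]
    - [6.4, [-36, -10, 0], 0]
    - [6.4, [-36, -10, 0], 0]

```text
time_s: 41.65
ee_pos: [0.4987, 0.4625, 0.2485]
eef_rot: [-1.572, -0.001, -1.538]
force: [-0.4, 0.3, 0.5]
grip_width: 0.0639
```

```bash
python3 - <<'E'
from h import *
o=ctrl.get_obs();print(o["time_s"],o["ee_pos"])
im,P,c=look("top");Z=P[...,2];save(im,"t3.png")
for n,u0,u1,h in(("tin",275,302,.058),("doll",304,332,.068),("cup",334,362,.063)):
    m=np.zeros(Z.shape,bool);m[215:245,u0:u1]=1;m&=(Z>h)&(Z<.1);p=P[m]
    print(n,m.sum(),np.round(cv2.minAreaRect((p[:,:2]*1000).astype(np.float32))[0],1) if m.any() else'',np.percentile(p[:,2],[50,98]).round(3) if m.any() else'')
m=(Z>.034)&(Z<.05)&(np.abs(P[...,0]-.447)<.12)&(np.abs(P[...,1]+.311)<.06);p=P[m];print("case",cv2.minAreaRect((p[:,:2]*1000).astype(np.float32)))
E
```

```text
41.65 [0.49867572 0.46250188 0.24851344]
tin 207 [510.1 102.9] [0.068 0.072]
doll 122 [512.5  30.9] [0.084 0.09 ]
cup 74 [513.2 -46.9] [0.073 0.077]
case ((448.1776428222656, -309.9035339355469), (46.53046417236328, 141.45748901367188), 87.74061584472656)
```

View pics/t3.png

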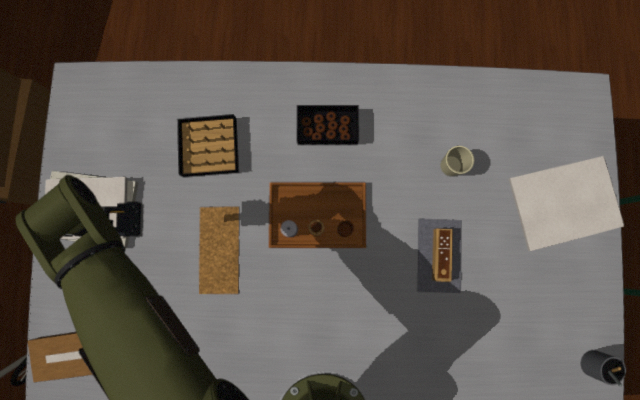

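The picture shows the tin (289,228), doll (316,227) and cup (345,228) back upright in the tray. The case is centred on the play mat at (443,254), and the bystanders haven't moved. I'm handing in.

```bash
python3 -c "
from h import *
print(ctrl.hand_in())"
```

```text
the job is handed in; nothing more can be done
None
```

The job is done and handed in at about 42 s of the 134 s allowed. I stood the tin, doll and dice cup on the cork mat, laid the case in the middle of the play mat, then put all three back in the tray. `hand_in` gives no verdict, so these are my own last checks.

- **Doll, cup and tin:** in the top camera, all three stand upright within about 3 mm of where the same camera first measured them.
- **Case:** it lies lid up, about 1–2 mm from the mat's centre and about 0.02 rad off its length.
- **Bystanders:** the drinking cup, peg box and ring box look unmoved in the last picture; I did not measure them again.
- **Arm:** it ended clear of everything with the gripper empty.

No check failed. The cameras disagreed by a few millimetres at most, for example about 2 mm on the tin's start position. My first depth-based readings of the play mat were thrown off by stray depth points. With those filtered out, the top and side cameras agreed to better than 1 mm.

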